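Push an offcut through the scrap bin's spring flap

TASK

An offcut of pine lies on the feed deck of the bench scrap bin. With one finger push the flap's upright paddle away to hold the spring flap open, and while it is held open push the offcut with the other finger so that it drops through into the bin; then let the flap close over it. Do not lift the offcut, do not slide it onto the shut flap, and leave the other things on the table where they are.

Things in the scene. Friction and masses are not known exactly. Their poses are not given: they have to be found in the camera images.
- scrap_bin: plywood bin fixed to the table, 242 x 148 mm. Origin on the table below it; x to its back, y to its left, z up; all bin numbers are mm in these axes. Feed deck: flat top, x -133 to 0, z 230, between guide battens (inner faces y +-59) on the side walls (y +-64 to +-74), all up to z 242; the walls run on past the mouth to the back wall (x 97 to 107, up to z 281). Above is only free air, paddle and offcut
- bin_mouth (a point): middle of the bin's mouth at deck height, bin (51, 0, 230). The mouth lies right behind the deck, x 5 to 97, y -64 to 64, covered by the shut flap, flush with the deck; below it the bin is about 215 deep. The offcut counts as slid onto the shut flap when its origin is beyond bin x = -8 (front face 10 past the deck's edge) while the flap is open less than 0.3 rad
- flap (a joint): flap angle, rad: 0 shut (level), grows as it opens downward, at most 1.55. Steel plate 85 mm long, hinged along its front edge at the deck's back edge: hinge axis along bin y at x 5, z 226. A spring shuts it (about 0.1 Nm, 3 to 8 N at a finger on the paddle); it never stays open by itself and does not open under the offcut's weight
- flap_paddle (a point): middle of the front face of the paddle: upright steel plate, rigid with the flap, outside the left wall, bin y 79 to 113, 4 mm thick with an 8 mm bead on top, from z 226 (hinge) up to 296. Flap shut: this point is at bin (3, 96, 259). Pushed to +x it tips away and down about the hinge, and the flap opens by the same angle. Free air beside and below it
- offcut: loose pine block 45 (its x) x 110 (its y) x 45 mm high, about 0.1 kg, origin at the centre of its underside. Lies on the feed deck with its long side across it (along bin y), 4 mm play to each batten, its front face (towards the mouth) 20 to 70 mm short of the mouth's front edge (bin x 5)
- beech_block: loose beech block 50 x 120 x 45 mm lying on the table, a bystander (longer than the offcut and not on the bin)
- block_plane: small metal hand plane 50 x 160 x 49 mm, a bystander
- sanding_block: cork sanding block 64 x 112 x 31 mm, a bystander
- wood_strip: flat wood strip 60 x 240 x 20 mm lying to the right, a bystander
- pliers: pliers 64 x 186 x 13 mm lying on the table by the bin's right side, a bystander
- screwdriver: screwdriver 30 x 198 x 29 mm lying on the table by the bin's left side, a bystander
- glue_bottle: glue bottle 46 x 70 x 168 mm standing on the table, a bystander
Mind the look-alikes: they are no part of the job. Leave any green look-alike of the offcut alone.

How it is judged:
By the outcome, as a careful person would: the job done as asked, in the order asked, and still so for the second after the job is handed in, with the robot touching nothing.
It also fails if it takes over 40 s, if anything falls off the work surface, if the arm or the gripper's body presses on something with over 40 N, if the wrist force passes 120 N, or if a joint passes its speed limit or range.

ROBOT

A 7-joint arm with a two-finger parallel gripper is mounted at the origin on a cart in front of the work surface, level with it; the furniture and walls round the work are solid. World frame = base frame: x ahead of the robot, y to its left, z up, the work surface at z = 0. Lengths are in m, angles in degrees, forces in N, time in s.
With the tool pointing down it reaches from about 0.425 to 0.875 m from the base axis. Payload 4.7 kg.
Tool frame: the origin (TCP) lies between the finger pads; the fingertips stand 8 mm ahead of it and the grasp point (between the pads) lies 11 mm behind it; z points along the fingers, y is the line along which they close (so a half turn about z gives the same grasp; the last joint's range is limited). The gripper opens to 87 mm and grips with 3 to 60 N. Pads are 19 mm wide; open, the fingers measure 117 mm over their backs; the gripper's body (75 mm by 190 mm) begins 51 mm behind the grasp point.
Start: joints at [-69.093, 18.392, -4.016, 83.108, 1.295, 78.541, -3.26], TCP at [0.223, 0.61, 0.205] pointing down, gripper open.
Joint ranges: [-163.93, 163.93], [-17.29, 119.83], [-79.2, 71.16], [3.27, 140.29], [-89.18, 269.18], [5.43, 117.66], [-154.24, 154.24]. Speed limits (degrees/s): [147.25, 147.25, 180, 180, 180, 180, 180].

INTERFACE

Orientations are given as [roll, pitch, yaw] about the fixed x, y, z axes, in that order (R = Rz(yaw) Ry(pitch) Rx(roll)).
In Python, from cell import env, viewer gives the robot as it stands. The module is installed in compiled form; this text tells all that it offers.
- The arm moves only by the tool arm_command, never from a script. Its argument "series" is a list of rows, each a list of 2 entries, a list of its own where there are three numbers: the shift along the tool's x, y, z in mm, then the turn about the tool's z in rad. A call has exactly 5 rows; each row is the pose to reach, as a shift and turn from the pose commanded when the call began, along the tool's axes at that moment; what a row does not reach only later rows make up. A row lasts 1/10 s, in which the tool goes at most 50 mm and 8.59 degrees, less where a joint would pass 70% of its speed; a pose out of reach is approached as far as the arm can. A call with a gripper value outside its range is refused whole. "grip" is the gripper command: -1 is fully open, 1 is shut, values between are in proportion, set as the call begins (left out, the last holds). The fingers move at their own pace and stop on an object; "grip_force" is the grip in N (left out, the last holds). Time passes only in rows, so rows that repeat a pose let the fingers close, or fill a call up. It gives the time, the measured TCP pose, the force, the opening and the grip force at its end, in the units of the state.
- env.get_obs(): the state, without advancing time (a new reading comes with each control period).
- viewer.read_camera(name): name is "scene" or "side" or "wrist"; returns (picture, depth): 420x560x3 uint8, blue, green, red; 420x560 float32, m along the optical axis (not along the pixel's ray), 0 where there is no reading.
- viewer.calibration(name): a dict with "K" (3x3 intrinsics, pixels), "T" (4x4, takes a point from camera to world coordinates); the wrist camera has in their place "hand_eye" (4x4, takes a point from camera to tool coordinates, whose origin is the TCP and whose axes are the flange's). Camera axes: x right, y up, looking along -z (the intrinsics and any distortion apply to the point x, -y, -z); pixel columns grow to the right and rows downward; lengths in m; the calibration is good to about 2 mm. A picture is of the moment at which its call begins: read the wrist's pose just before it. calibration takes no time and is no camera call.
- env.sign_off(): hands the job in; it is judged then, once.
The state is a dict: "time_s": time; "qpos": joint angles; "joint_velocities": joint speeds; "effort": joint torques, N m; "tool_pos": TCP position; "tool_rot": TCP orientation; "force": force on the tool from outside, world axes, zero at the start; "wrist_torque": the same for the moment, N m; "grip_width": finger opening in m; "grasp_force": force on a finger pad.
Only numpy, scipy, OpenCV 4.12 (cv2) and the standard library are available. Lean on these libraries where they do the work, as an engineer would, in place of code of your own. Each camera call takes 0.05 s, during which the arm holds its last target. There are 200 camera calls.

## Working session

There is one attempt and no reset: what is moved stays moved. The work goes in short steps, Python scripts to look and compute and a tool call to move; the robot and the scene stay as the last step left them, time stands still between calls to the robot, and variables do not carry over. Pictures are saved under pics/ and viewed, at most 10 in all, crops included, and the job is handed in when it is done.

Besides the shell and the picture viewer there is one more tool, called as name([rows], argument=value, ...), one row to a line, values as JSON. arm_command: Moves the arm, as the interface text tells. Its arguments: {"type":"object","properties":{"series":{"type":"array"},"grip":{"type":"number"},"grip_force":{"type":"number"}},"required":["series"]}

```bash
mkdir -p pics; ls; python3 - <<'E'
from cell import env, viewer
import cv2,numpy as np
o=env.get_obs();print(o)
for n in("scene","side"):
    p,d=viewer.read_camera(n);cv2.imwrite(f"pics/{n}0.png",p);np.save(f"{n}0.npy",d)
    c=viewer.calibration(n);print(n,c)
    np.savez(f"{n}_cal.npz",**{k:np.array(v) for k,v in c.items() if k in("K","T")})
print(viewer.calibration("wrist"))
E
```

```text
pics
{'time_s': 0.0, 'qpos': array([-69.0921654 ,  18.44087782,  -4.01468475,  83.17395454,
         1.29297431,  78.5401501 ,  -3.25932077]), 'joint_velocities': array([ 0.04608716, -0.06764537, -0.02224256,  0.11275789,  0.07530614,
       -0.03037971,  0.01685217]), 'effort': array([-3.94830695e-04, -4.91292679e+01, -4.03837385e-01, -3.12530637e+01,
       -6.37247809e-02,  4.39531286e-02,  1.72522869e-04]), 'tool_pos': array([0.22322515, 0.60985175, 0.2036491 ]), 'tool_rot': array([-1.79890142e+02,  3.93698999e-03,  1.59901369e+02]), 'force': array([-0.78297892,  0.71126437,  0.24241659]), 'wrist_torque': array([ 0.02744042, -0.00126479,  0.0215972 ]), 'grasp_force': 0.0, 'grip_width': 0.08676871723009767}
scene {'K': array([[394.5056177 ,   0.        , 276.93194087],
       [  0.        , 394.5056177 , 213.10852973],
       [  0.        ,   0.        ,   1.        ]]), 'T': array([[ 0.6067868 ,  0.40995502, -0.68098947, -0.24244615],
       [-0.7945025 ,  0.33866877, -0.50405282, -0.6251898 ],
       [ 0.02399088,  0.84690043,  0.53121003,  0.79215078],
       [ 0.        ,  0. 
[... 269 characters left out ...]

       [ 0.99866481, -0.03577053,  0.03727011,  0.04458338],
       [-0.0029759 ,  0.68043767,  0.73279992,  1.29381367],
       [ 0.        ,  0.        ,  0.        ,  1.        ]])}
{'K': array([[349.2445028 ,   0.        , 278.34607352],
       [  0.        , 349.2445028 , 208.28595647],
       [  0.        ,   0.        ,   1.        ]]), 'hand_eye': array([[-5.86662891e-04,  9.57276075e-01,  2.89174986e-01,
         7.89490586e-02],
       [ 9.99999773e-01,  4.65538962e-04,  4.87640543e-04,
        -1.50742766e-03],
       [ 3.32184402e-04,  2.89175206e-01, -9.57276130e-01,
        -1.81766616e-01],
       [ 0.00000000e+00,  0.00000000e+00,  0.00000000e+00,
         1.00000000e+00]])}
```

View pics/scene0.png

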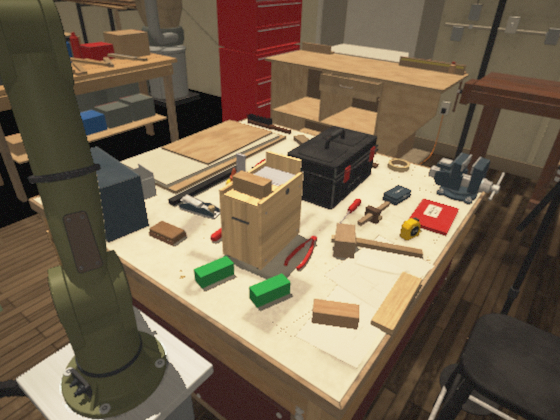

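View pics/side0.png

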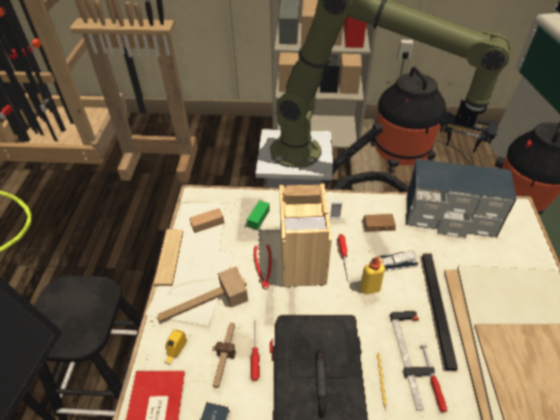

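The scene picture shows the bin at about (262,215), with the offcut on its deck at (252,185) and the paddle at (241,162). The side picture shows the bin at (305,235), the offcut at (303,193) and the paddle at (336,210). I'll enlarge both and get the bin pose from depth.

```bash
cat > h.py <<'E'
import numpy as np,cv2
def cloud(n,d):
    c=np.load(f"{n}_cal.npz");K,T=c["K"],c["T"]
    v,u=np.indices(d.shape)
    P=np.stack([(u-K[0,2])/K[0,0]*d,-(v-K[1,2])/K[1,1]*d,-d],-1)
    W=P@T[:3,:3].T+T[:3,3];W[d==0]=np.nan
    return W
E
python3 - <<'E'
from h import *
W={n:cloud(n,np.load(n+"0.npy")) for n in("scene","side")}
boxes={"scene":(205,310,140,270),"side":(265,360,170,295)}
tops=[]
for n,(a,b,c,d) in boxes.items():
    P=W[n][c:d,a:b].reshape(-1,3)
    for lo,hi in((.222,.235),(.236,.248),(.268,.285),(.286,.31)):
        Q=P[(P[:,2]>lo)&(P[:,2]<hi)&(P[:,0]>.2)]
        print(n,lo,hi,len(Q),np.percentile(Q,[2,50,98],axis=0).round(3).tolist() if len(Q) else'')
    Q=P[(P[:,2]>.232)&(P[:,2]<.246)];Q=Q[np.isfinite(Q[:,0])]
    print(cv2.minAreaRect(Q[:,:2].astype(np.float32)*1000))
    im=cv2.imread(f"pics/{n}0.png")[c:d,a:b];cv2.imwrite(f"pics/{n}c.png",cv2.resize(im,None,fx=4.5,fy=4.5,interpolation=cv2.INTER_CUBIC))
E
```

```text
scene 0.222 0.235 1119 [[0.463, -0.037, 0.223], [0.608, 0.035, 0.23], [0.7, 0.117, 0.235]]
scene 0.236 0.248 622 [[0.467, -0.036, 0.237], [0.561, 0.017, 0.241], [0.703, 0.146, 0.248]]
scene 0.268 0.285 553 [[0.5, -0.015, 0.269], [0.537, 0.045, 0.274], [0.704, 0.151, 0.282]]
scene 0.286 0.31 34 [[0.59, 0.127, 0.286], [0.593, 0.142, 0.291], [0.599, 0.16, 0.296]]
((582.8865356445312, 65.39967346191406), (244.05075073242188, 191.32191467285156), 5.501171112060547)
side 0.222 0.235 1140 [[0.54, -0.014, 0.224], [0.606, 0.051, 0.231], [0.711, 0.133, 0.235]]
side 0.236 0.248 703 [[0.474, -0.031, 0.236], [0.588, 0.056, 0.243], [0.711, 0.144, 0.248]]
side 0.268 0.285 678 [[0.506, -0.011, 0.269], [0.547, 0.049, 0.277], [0.711, 0.151, 0.284]]
side 0.286 0.31 41 [[0.592, 0.12, 0.287], [0.597, 0.14, 0.295], [0.622, 0.159, 0.3]]
((583.4583129882812, 66.16065979003906), (249.68911743164062, 186.14772033691406), 5.604771137237549)
```

View pics/scenec.png

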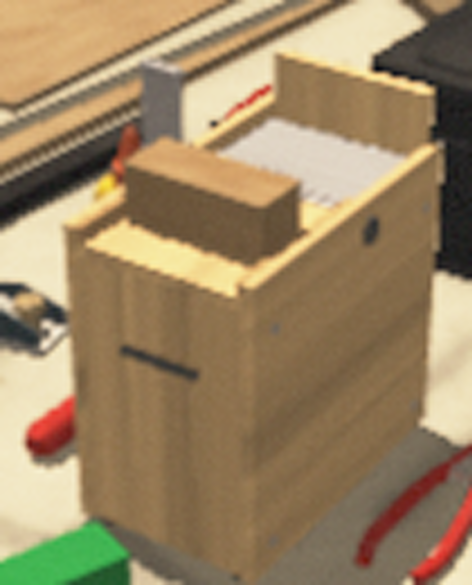

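View pics/sidec.png

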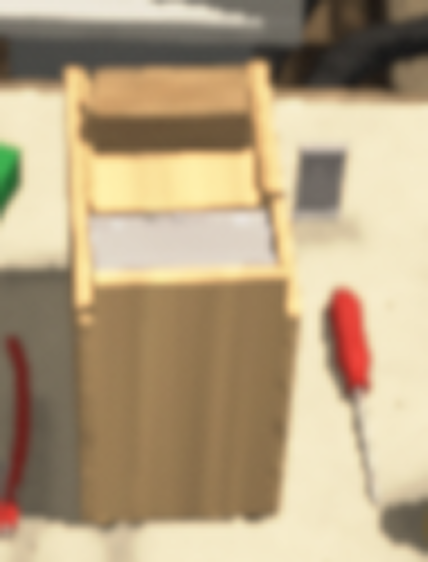

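The crops show the offcut resting square on the deck, the flap shut (grey plate), and the paddle upright outside the left wall. I'll fit a box model to both depth clouds.

```bash
cat > fit.py <<'E'
from h import *
from scipy.optimize import least_squares
def sdf(p,c,hs):
    q=abs(p-c)-hs
    return np.linalg.norm(np.maximum(q,0),axis=1)+np.minimum(q.max(1),0)
def box(p,x0,x1,y0,y1,z0,z1):
    a=np.array([x0,y0,z0]);b=np.array([x1,y1,z1]);return sdf(p,(a+b)/2,(b-a)/2)
def tobin(P,s):
    c,n=np.cos(s[2]),np.sin(s[2]);d=P[:,:2]-s[:2]
    return np.c_[c*d[:,0]+n*d[:,1],-n*d[:,0]+c*d[:,1],P[:,2]-s[4]]
def res(s,P):
    p=tobin(P,s)
    B=[(-135,97,-74,74,0,230),(97,107,-74,74,0,281),(-135,107,59,74,0,242),(-135,107,-74,-59,0,242),
       (3,7,79,113,226,296),(s[3]-22.5,s[3]+22.5,-55,55,230,275)]
    return np.min([box(p,*b) for b in B],axis=0)
def fit(P,s0):
    for _ in range(2):
        p=tobin(P,s0);Q=P[(p[:,0]>-160)&(p[:,0]<130)&(abs(p[:,1]-15)<110)&(p[:,2]>150)]
        r=least_squares(res,s0,args=(Q,),loss="soft_l1",f_scale=2,x_scale=[1,1,.01,1,1]);s0=r.x
    return s0,len(Q),np.median(abs(res(s0,Q)))
E
python3 - <<'E'
from fit import *
A=[]
for n in("scene","side"):
    P=cloud(n,np.load(n+"0.npy")).reshape(-1,3)*1000;P=P[np.isfinite(P[:,0])];A.append(P)
    print(n,fit(P,np.array([599,48,.096,-68,0.])))
print(fit(np.vstack(A),np.array([599,48,.096,-68,0.])))
E
```

```text
scene (array([ 6.01704511e+02,  4.80868673e+01,  1.00733974e-01, -7.59583768e+01,
       -4.97173407e-01]), 4532, np.float64(1.100504823593468))
side (array([ 5.99016912e+02,  4.84215526e+01,  9.46900942e-02, -7.36675209e+01,
        1.46179757e+00]), 3767, np.float64(1.3467413338770768))
(array([ 6.00310116e+02,  4.79475964e+01,  9.91759040e-02, -7.47066639e+01,
        4.73325603e-01]), 8290, np.float64(1.3227415337809276))
```

Both fits agree: the bin is at (600, 48) with yaw about 5.6°. The offcut's centre is at bin x of about -75, so its back face is at -97 and its front face is 57 short of the mouth, within the stated range. The fingers' centres are only about 102 mm apart. I'll therefore centre the offcut a little further forward on the deck, still short of the mouth, before opening the flap.

```bash
cat > plan.py <<'E'
import numpy as np
S=np.array([600.3,48.0]);PSI=np.degrees(.0985)
cs=lambda a:np.array([np.cos(np.radians(a)),np.sin(np.radians(a))])
R=lambda a:np.array([cs(a),[-cs(a)[1],cs(a)[0]]]).T
def state(env):
    o=env.get_obs();p=o["tool_pos"]*1000;yaw=o["tool_rot"][2]
    th=PSI+180-yaw            # O->P line: bin +y turned th towards bin +x
    b=R(PSI).T@(p[:2]-S);u=51*np.array([np.sin(np.radians(th)),np.cos(np.radians(th))])
    lead=9.5*np.cos(np.radians(abs(th)))+7.5*np.sin(np.radians(abs(th)))
    P,O=b+u,b-u
    print("t%.2f th%.1f tip z%.1f  P front %.1f y%.1f  O front %.1f y%.1f F%s w%.4f"%(o["time_s"],th,p[2]-8,P[0]+lead,P[1],O[0]+lead,O[1],o["force"].round(1),o["grip_width"]))
    return p,yaw
def go(env,front,y,th,tip,which="O"):
    """shift (tool axes, mm) and turn (rad) putting the finger's leading corner at bin x=front, its centre at bin y, fingertip height tip"""
    p,yaw=state(env);t=np.radians(th)
    u=51*np.array([np.sin(t),np.cos(t)]);lead=9.5*np.cos(abs(t))+7.5*np.sin(abs(t))
    b=np.array([front-lead,y])+(u if which=="O" else -u)
    w=S+R(PSI)@b;d=w-p[:2];l=R(yaw).T@d   # tool x = R(yaw)x, tool y = -R(yaw)y, z down
    print(which,front,"shift",[round(float(v),1) for v in(l[0],-l[1],p[2]-(tip+8))],"turn",round(np.radians(-(PSI+180-th-yaw)),3),"TCPworld",w.round(0))
E
python3 - <<'E'
from plan import *
from cell import env
go(env,-107,-3,25,360)
E
```

```text
t0.10 th25.7 tip z195.8  P front -286.0 y642.2  O front -330.3 y550.3 F[ 0.3 -0.4 -0.4] w0.0872
O -107 shift [-440.8, -401.4, -164.2] turn -0.013 TCPworld [499.  81.]
```

arm_command([
  [[0,0,-165],0],
  [[0,0,-165],0],
  [[0,0,-165],0],
  [[0,0,-165],0],
  [[0,0,-165],0],
], grip=-1)

```text
time_s: 0.6
tool_pos: [0.2237, 0.6115, 0.3732]
tool_rot: [179.7, -0.0, 159.9]
force: [0.3, -0.0, -1.0]
grip_width: 0.0869
grasp_force: 0.0
```

```bash
python3 - <<'E'
from plan import *
from cell import env
go(env,-107,-3,25,365)
E
```

```text
t0.60 th25.7 tip z365.2  P front -285.4 y643.7  O front -329.7 y551.9 F[ 0.3 -0.  -1. ] w0.0869
O -107 shift [-441.0, -403.1, 0.2] turn -0.013 TCPworld [499.  81.]
```

arm_command([
  [[-35,-32,0],0],
  [[-70,-64,0],0],
  [[-105,-96,0],0],
  [[-140,-128,0],0],
  [[-170,-155,0],0],
])

```text
time_s: 1.1
tool_pos: [0.3306, 0.4032, 0.3675]
tool_rot: [-179.8, -0.0, 159.8]
force: [0.3, -0.1, -0.1]
grip_width: 0.0873
grasp_force: 0.0
```

arm_command([
  [[-35,-32,0],0],
  [[-70,-64,0],0],
  [[-105,-96,0],0],
  [[-140,-128,0],0],
  [[-170,-155,0],0],
])

```text
time_s: 1.6
tool_pos: [0.4364, 0.1993, 0.3676]
tool_rot: [-179.9, -0.1, 159.8]
force: [0.8, 0.5, -0.0]
grip_width: 0.0869
grasp_force: 0.0
```

```bash
python3 - <<'E'
from plan import *
from cell import env
go(env,-107,-3,25,300)
E
```

```text
t1.60 th25.8 tip z359.6  P front -114.2 y212.6  O front -158.7 y120.8 F[ 0.8  0.5 -0. ] w0.0869
O -107 shift [-99.7, -88.9, 59.6] turn -0.015 TCPworld [499.  81.]
```

Go above the deck behind the offcut, then check with the wrist camera.

arm_command([
  [[-30,-30,0],0],
  [[-60,-60,0],0],
  [[-100,-89,0],-0.015],
  [[-100,-89,30],-0.015],
  [[-100,-89,30],-0.015],
])

```text
time_s: 2.1
tool_pos: [0.4973, 0.0827, 0.3344]
tool_rot: [-179.7, -0.4, 160.6]
force: [-0.8, 1.4, 0.0]
grip_width: 0.0867
grasp_force: 0.0
```

```bash
python3 - <<'E'
from plan import *
from fit import *
from cell import env,viewer
go(env,-107,-3,25,238)
o=env.get_obs();p,d=viewer.read_camera("wrist");cv2.imwrite("pics/w1.png",p)
from scipy.spatial.transform import Rotation as Ro
c=viewer.calibration("wrist");K=c["K"];H=c["hand_eye"]
v,u=np.indices(d.shape);P=np.stack([(u-K[0,2])/K[0,0]*d,-(v-K[1,2])/K[1,1]*d,-d],-1)[d>.12]
P=P@H[:3,:3].T+H[:3,3]
W=(Ro.from_euler("xyz",o["tool_rot"],degrees=True).apply(P)+o["tool_pos"])*1000
print(len(W),fit(W[W[:,2]<300],np.array([600.3,48,.0985,-75,0])))
p,d=viewer.read_camera("side");cv2.imwrite("pics/s1.png",cv2.resize(p[150:300,240:390],(600,600),interpolation=cv2.INTER_CUBIC))
E
```

```text
t2.10 th25.1 tip z326.4  P front -65.7 y90.9  O front -108.9 y-1.5 F[-0.8  1.4  0. ] w0.0867
O -107 shift [-2.3, -0.5, 88.4] turn -0.001 TCPworld [499.  81.]
168031 (array([ 6.03630634e+02,  4.65931230e+01,  9.53879787e-02, -7.61379754e+01,
        1.85183465e+00]), 26865, np.float64(0.465293233334819))
```

View pics/w1.png

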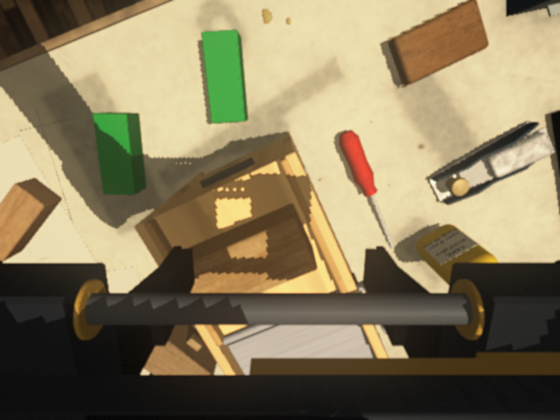

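View pics/s1.png

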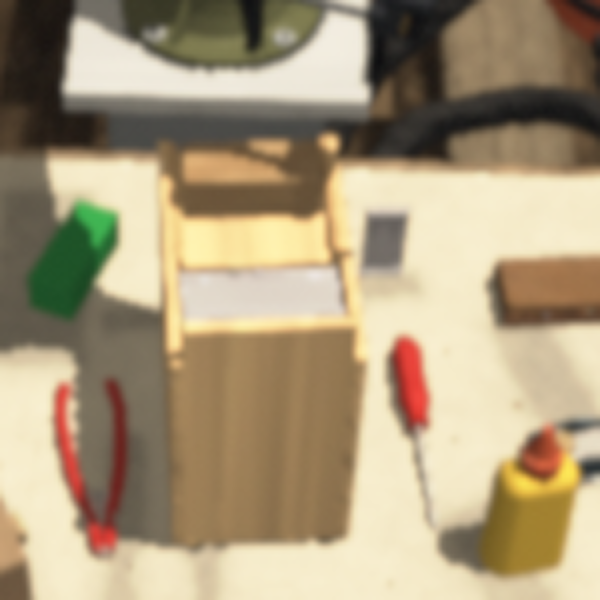

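The wrist view shows the offcut at (250,245), with the gripper's left finger over the deck behind it and its right finger outside the left wall at (375,265). The wrist fit agrees to about 3 mm, so I'll average the two and descend.

```bash
sed -i 's/^S=.*/S=np.array([601.5,47.4]);PSI=np.degrees(.0975)/' plan.py; python3 - <<'E'
from plan import *
from cell import env
go(env,-110,-3,25,238)
E
```

```text
t2.20 th24.7 tip z330.2  P front -66.0 y94.3  O front -108.7 y1.6 F[ 0.6 -0.6  0.2] w0.0872
O -110 shift [-1.0, -4.8, 92.2] turn 0.005 TCPworld [498.  81.]
```

arm_command([
  [[-1,-5,30],0],
  [[-1,-5,60],0],
  [[-1,-5,80],0],
  [[-1,-5,90],0],
  [[-1,-5,90],0],
])

```text
time_s: 2.7
tool_pos: [0.4981, 0.0805, 0.2492]
tool_rot: [-180.0, -0.1, 160.9]
force: [-0.2, 0.2, 1.4]
grip_width: 0.087
grasp_force: 0.0
```

```bash
python3 - <<'E'
from plan import *
from cell import env
go(env,-70,-3,25,237)
E
```

```text
t2.70 th24.7 tip z241.2  P front -66.6 y89.4  O front -109.3 y-3.3 F[-0.2  0.2  1.4] w0.0870
O -70 shift [-35.8, 16.6, 4.2] turn 0.005 TCPworld [537.  85.]
```

arm_command([
  [[-5,2,3],0],
  [[-12,6,3],0],
  [[-20,9,3],0],
  [[-28,13,3],0],
  [[-34,16,3],0],
])

```text
time_s: 3.2
tool_pos: [0.5372, 0.0834, 0.247]
tool_rot: [-180.0, 0.0, 160.7]
force: [-1.1, 0.4, 0.4]
grip_width: 0.0872
grasp_force: 0.7
```

```bash
python3 - <<'E'
from plan import *
from fit import *
from cell import env,viewer
p,d=viewer.read_camera("side")
P=cloud("side",d).reshape(-1,3)*1000;P=P[np.isfinite(P[:,0])]
s=np.array([599.0,48.4,.0947,-50,1.46])
q=tobin(P,s);B=q[(abs(q[:,1])<50)&(q[:,2]>271)&(q[:,2]<280)&(q[:,0]>-110)&(q[:,0]<0)]
print("block top x",np.percentile(B[:,0],[2,50,98]),len(B))
for a in(-50,-20),(-10,10),(20,50):
    m=(B[:,1]>a[0])&(B[:,1]<a[1]);print(a,np.percentile(B[m,0],98) if m.any() else None)
go(env,-82,-3,25,237)
E
```

```text
block top x [-70.22790915 -45.20162825 -22.53736847] 332
(-50, -20) -22.30247105923644
(-10, 10) -22.21245221152689
(20, 50) -24.500346495847324
t3.25 th24.8 tip z238.8  P front -26.5 y88.4  O front -69.3 y-4.2 F[ 0.7 -0.3 -0. ] w0.0867
O -82 shift [11.9, -4.3, 1.8] turn 0.003 TCPworld [525.  83.]
```

The offcut is square, with its back face at -69 and its front at -23, short of the mouth. Next I back off and turn so the paddle finger leads.

arm_command([
  [[6,-2,1],0],
  [[12,-4,2],0],
  [[16,-6,2],0],
  [[16,-6,2],0],
  [[16,-6,2],0],
])

```text
time_s: 3.75
tool_pos: [0.5189, 0.083, 0.2451]
tool_rot: [179.9, 0.0, 160.8]
force: [-0.8, -0.3, -0.3]
grip_width: 0.0869
grasp_force: 0.0
```

```bash
python3 - <<'E'
from plan import *
from cell import env
go(env,-5,90,50,237,"P")
E
```

```text
t3.75 th24.8 tip z237.1  P front -45.5 y89.8  O front -88.3 y-2.8 F[-0.8 -0.3 -0.3] w0.0869
P -5 shift [-14.9, 22.0, 0.1] turn 0.44 TCPworld [540.  99.]
```

arm_command([
  [[-3,5,0],0.11],
  [[-7,11,0],0.22],
  [[-11,16,0],0.33],
  [[-15,22,0],0.44],
  [[-15,22,0],0.44],
])

```text
time_s: 4.25
tool_pos: [0.5409, 0.0995, 0.2447]
tool_rot: [180.0, 0.0, 135.6]
force: [0.8, 0.1, 0.1]
grip_width: 0.0869
grasp_force: 0.0
```

```bash
python3 - <<'E'
from plan import *
from cell import env
go(env,12,91,50,236.5,"P")
E
```

```text
t4.25 th50.0 tip z236.7  P front -4.3 y90.5  O front -82.4 y25.0 F[0.8 0.1 0.1] w0.0869
P 12 shift [-10.1, 12.8, 0.2] turn -0.0 TCPworld [557. 102.]
```

arm_command([
  [[-2,3,0],0],
  [[-4,5,0],0],
  [[-6,8,0],0],
  [[-8,10,0],0],
  [[-9,11,0],0],
])

```text
time_s: 4.75
tool_pos: [0.5546, 0.1002, 0.2447]
tool_rot: [-180.0, -0.0, 135.6]
force: [-1.5, -0.1, 0.7]
grip_width: 0.0867
grasp_force: 0.9
```

```bash
python3 - <<'E'
from plan import *
from fit import *
from cell import env,viewer
p,d=viewer.read_camera("side");cv2.imwrite("pics/s2.png",cv2.resize(p[150:300,240:390],(600,600),interpolation=cv2.INTER_CUBIC))
P=cloud("side",d).reshape(-1,3)*1000;P=P[np.isfinite(P[:,0])]
q=tobin(P,np.array([599.0,48.4,.0947,-50,1.46]))
F=q[(abs(q[:,1])<50)&(q[:,0]>10)&(q[:,0]<92)&(q[:,2]<235)]
for x in range(10,90,10):
    m=(F[:,0]>=x)&(F[:,0]<x+10);print(x,m.sum(),np.median(F[m,2]).round(1) if m.any() else '')
go(env,30,92,50,236.5,"P")
E
```

```text
10 82 228.5
20 82 227.6
30 86 227.0
40 83 225.5
50 5 227.1
60 0 
70 0 
80 0 
t4.80 th50.0 tip z236.7  P front 9.5 y90.0  O front -68.7 y24.4 F[-2.1  0.4  0.2] w0.0873
P 30 shift [-11.6, 17.0, 0.2] turn -0.0 TCPworld [575. 104.]
```

View pics/s2.png

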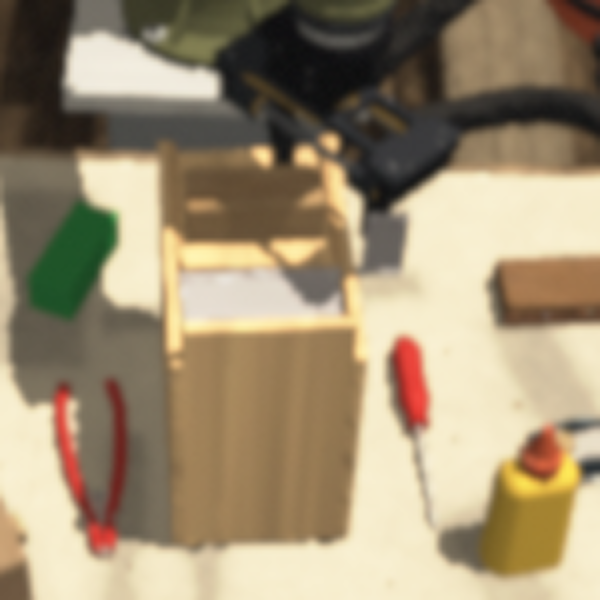

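The side view shows the paddle finger touching the paddle at (380,210) with the flap barely open, and the offcut still short of the mouth. Now I open the flap, turning slightly so the offcut stays put.

```bash
python3 - <<'E'
from plan import *
from cell import env
go(env,22,91,55,236,"P")
E
```

```text
t4.80 th50.0 tip z236.7  P front 9.5 y90.0  O front -68.7 y24.4 F[-2.1  0.4  0.2] w0.0873
P 22 shift [-3.0, 10.7, 0.7] turn 0.087 TCPworld [564. 106.]
```

arm_command([
  [[-1,3,0],0.03],
  [[-2,6,0],0.06],
  [[-3,9,1],0.09],
  [[-3,11,1],0.09],
  [[-3,11,1],0.09],
])

```text
time_s: 5.3
tool_pos: [0.5645, 0.1059, 0.2435]
tool_rot: [-180.0, 0.0, 130.4]
force: [-3.9, -0.3, -0.6]
grip_width: 0.0869
grasp_force: 1.2
```

```bash
cat > look.py <<'E'
from plan import *
from fit import *
from cell import env,viewer
def look(name=None):
    p,d=viewer.read_camera("side")
    if name: cv2.imwrite(f"pics/{name}.png",cv2.resize(p[150:300,240:390],(600,600),interpolation=cv2.INTER_CUBIC))
    P=cloud("side",d).reshape(-1,3)*1000;P=P[np.isfinite(P[:,0])]
    q=tobin(P,np.array([599.0,48.4,.0947,-50,1.46]))
    F=q[(abs(q[:,1])<50)&(q[:,0]>8)&(q[:,0]<92)&(q[:,2]<229)&(q[:,2]>20)]
    print("mouth pts",len(F),[(x,np.median(F[(F[:,0]>=x)&(F[:,0]<x+10),2]).round(0)) for x in range(10,90,10) if ((F[:,0]>=x)&(F[:,0]<x+10)).any()])
    B=q[(abs(q[:,1])<52)&(q[:,2]>270)&(q[:,2]<280)&(q[:,0]>-110)&(q[:,0]<80)]
    for a in(-50,-20),(-10,10),(20,50):
        m=(B[:,1]>a[0])&(B[:,1]<a[1]);print("block front",a,np.percentile(B[m,0],98).round(1) if m.any() else None)
E
python3 - <<'E'
from look import *
look()
go(env,40,92,50,236,"P")
E
```

```text
mouth pts 317 [(10, np.float64(226.0)), (20, np.float64(222.0)), (30, np.float64(218.0)), (40, np.float64(218.0))]
block front (-50, -20) -18.6
block front (-10, 10) -18.3
block front (20, 50) -12.8
t5.35 th55.2 tip z235.6  P front 22.2 y91.0  O front -61.5 y32.8 F[-2.  -0.8 -1.5] w0.0870
P 40 shift [-13.8, 15.1, -0.4] turn -0.091 TCPworld [585. 105.]
```

```bash
python3 - <<'E'
from look import *
for n,s in(("side",[599.0,48.4,.0947,-50,1.46]),("scene",[601.7,48.1,.1007,0,-.5])):
    p,d=viewer.read_camera(n);P=cloud(n,d).reshape(-1,3)*1000;P=P[np.isfinite(P[:,0])]
    q=tobin(P,np.array(s));m=(q[:,1]>80)&(q[:,1]<118)&(q[:,0]>-60)&(q[:,0]<110)&(q[:,2]>215)&(q[:,2]<330)
    F=q[m];F=F[np.argsort(F[:,2])]
    print(n,len(F));print(F[::max(1,len(F)//30)].round(0).tolist())
    m=(abs(q[:,1])<55)&(q[:,0]>5)&(q[:,0]<96)&(q[:,2]<231)&(q[:,2]>10);F=q[m];print("flap",len(F));
    for a in(-50,-20),(-20,20),(20,50):
        G=F[(F[:,1]>a[0])&(F[:,1]<a[1])];print(a,[(x,np.median(G[(G[:,0]>=x)&(G[:,0]<x+8),2]).round(0)) for x in range(5,95,8) if ((G[:,0]>=x)&(G[:,0]<x+8)).any()])
E
```

```text
side 127
[[3.0, 98.0, 218.0], [7.0, 81.0, 224.0], [7.0, 100.0, 227.0], [7.0, 81.0, 228.0], [11.0, 105.0, 232.0], [10.0, 80.0, 236.0], [13.0, 98.0, 238.0], [12.0, 98.0, 242.0], [14.0, 95.0, 244.0], [17.0, 88.0, 248.0], [16.0, 97.0, 251.0], [19.0, 87.0, 255.0], [18.0, 93.0, 258.0], [22.0, 83.0, 262.0], [24.0, 107.0, 263.0], [23.0, 110.0, 266.0], [23.0, 101.0, 267.0], [25.0, 98.0, 270.0], [26.0, 109.0, 274.0], [26.0, 82.0, 276.0], [29.0, 103.0, 278.0], [30.0, 84.0, 280.0], [30.0, 81.0, 285.0], [32.0, 104.0, 286.0], [29.0, 108.0, 287.0], [31.0, 86.0, 289.0], [18.0, 82.0, 289.0], [28.0, 108.0, 290.0], [28.0, 83.0, 291.0], [20.0, 84.0, 292.0], [31.0, 92.0, 294.0], [18.0, 81.0, 298.0]]
flap 393
(-50, -20) [(5, np.float64(226.0)), (13, np.float64(225.0)), (21, np.float64(222.0)), (29, np.float64(220.0)), (37, np.float64(217.0)), (45, np.float64(222.0))]
(-20, 20) [(5, np.float64(228.0)), (13, np.float64(225.0)), (21, np.float64(222.0)), (29, np.float64(220.0)), (37, np.float64(217.0))]
(20, 50) [(5, np.float64(227.0)), (13, np.float64(226.0)), (21, np.float64(223.0)), (29, np.float64(219.0))
[... 322 characters left out ...]
.0, 240.0], [10.0, 110.0, 242.0], [7.0, 112.0, 242.0], [9.0, 109.0, 246.0], [9.0, 109.0, 249.0], [19.0, 81.0, 259.0], [19.0, 81.0, 263.0], [15.0, 82.0, 265.0]]
flap 193
(-50, -20) [(5, np.float64(228.0)), (13, np.float64(224.0)), (21, np.float64(222.0)), (29, np.float64(218.0)), (37, np.float64(215.0)), (45, np.float64(210.0)), (53, np.float64(209.0)), (61, np.float64(205.0)), (85, np.float64(222.0)), (93, np.float64(219.0))]
(-20, 20) [(37, np.float64(213.0)), (45, np.float64(210.0)), (53, np.float64(209.0)), (61, np.float64(204.0)), (69, np.float64(200.0)), (77, np.float64(199.0)), (85, np.float64(216.0)), (93, np.float64(209.0))]
(20, 50) [(85, np.float64(219.0)), (93, np.float64(217.0))]
```

The flap is held at about 0.37 rad on both measures. The finger tips are slimmer than I assumed, so I'll push the paddle finger on further.

```bash
python3 - <<'E'
from plan import *
from cell import env
go(env,38,91,51,235.5,"P")
E
```

```text
t5.45 th55.2 tip z235.7  P front 22.3 y91.0  O front -61.5 y32.8 F[-2.8 -0.3 -1.2] w0.0870
P 38 shift [-12.6, 12.9, 0.2] turn -0.073 TCPworld [582. 105.]
```

arm_command([
  [[-3,3,0],-0.02],
  [[-6,6,0],-0.04],
  [[-9,9,0],-0.06],
  [[-12,12,0],-0.07],
  [[-13,13,0],-0.07],
])

```text
time_s: 5.95
tool_pos: [0.5827, 0.1054, 0.2439]
tool_rot: [-180.0, -0.1, 134.4]
force: [-6.0, 1.1, 2.3]
grip_width: 0.0868
grasp_force: 2.8
```

```bash
python3 - <<'E'
from look import *
look("s3")
p,d=viewer.read_camera("scene");P=cloud("scene",d).reshape(-1,3)*1000;P=P[np.isfinite(P[:,0])]
q=tobin(P,np.array([601.7,48.1,.1007,0,-.5]));G=q[(q[:,1]>-50)&(q[:,1]<20)&(q[:,0]>5)&(q[:,0]<80)&(q[:,2]<231)]
print("flap",[(x,np.median(G[(G[:,0]>=x)&(G[:,0]<x+8),2]).round(0)) for x in range(5,80,8) if ((G[:,0]>=x)&(G[:,0]<x+8)).any()])
go(env,50,91,45,235.5,"P")
E
```

```text
mouth pts 320 [(10, np.float64(221.0)), (20, np.float64(214.0)), (30, np.float64(209.0))]
block front (-50, -20) -8.5
block front (-10, 10) 2.2
block front (20, 50) 13.6
flap []
t6.05 th51.2 tip z235.9  P front 38.4 y91.5  O front -41.0 y27.6 F[-4.8  1.9  0.8] w0.0872
P 50 shift [-13.0, 8.8, 0.4] turn -0.107 TCPworld [598. 102.]
```

View pics/s3.png

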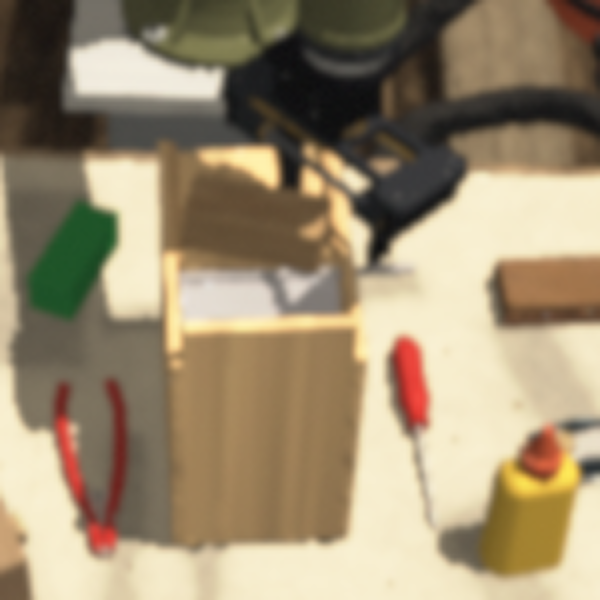

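The side view shows the flap open at about 0.6 rad, the paddle held at (385,262), and the offcut yawed and starting over the edge. I keep pushing, opening wider and swinging the pushing finger towards the middle.

```bash
python3 - <<'E'
from plan import *
from cell import env
go(env,55,90,46,235.5,"P")
go(env,70,90,40,235.5,"P")
E
```

```text
t6.05 th51.2 tip z235.9  P front 38.4 y91.5  O front -41.0 y27.6 F[-4.8  1.9  0.8] w0.0872
P 55 shift [-16.0, 12.0, 0.4] turn -0.09 TCPworld [602. 102.]
t6.05 th51.2 tip z235.9  P front 38.4 y91.5  O front -41.0 y27.6 F[-4.8  1.9  0.8] w0.0872
P 70 shift [-30.7, 24.3, 0.4] turn -0.195 TCPworld [622. 101.]
```

arm_command([
  [[-4,3,0],-0.02],
  [[-8,6,0],-0.045],
  [[-12,9,0],-0.07],
  [[-16,12,0],-0.09],
  [[-16,12,0],-0.09],
])

```text
time_s: 6.55
tool_pos: [0.6038, 0.1018, 0.244]
tool_rot: [179.9, 0.1, 139.6]
force: [-1.7, 2.2, 0.6]
grip_width: 0.087
grasp_force: 1.1
```

```bash
python3 - <<'E'
from look import *
look()
go(env,72,90,42,235.5,"P")
go(env,76,90,32,235.5,"P")
E
```

```text
mouth pts 226 [(10, np.float64(217.0)), (20, np.float64(206.0)), (30, np.float64(210.0)), (40, np.float64(228.0))]
block front (-50, -20) 12.0
block front (-10, 10) 34.5
block front (20, 50) 50.9
t6.60 th46.0 tip z236.1  P front 56.1 y89.3  O front -17.3 y18.5 F[-1.6  0.9  1.8] w0.0869
P 72 shift [-14.1, 12.0, 0.6] turn -0.071 TCPworld [622. 102.]
t6.60 th46.0 tip z236.1  P front 56.1 y89.3  O front -17.3 y18.5 F[-1.6  0.9  1.8] w0.0869
P 76 shift [-25.7, 16.3, 0.6] turn -0.245 TCPworld [634.  98.]
```

arm_command([
  [[-4,3,0],-0.02],
  [[-8,6,0],-0.04],
  [[-11,9,0],-0.06],
  [[-14,12,0],-0.07],
  [[-14,12,0],-0.07],
])

```text
time_s: 7.1
tool_pos: [0.6224, 0.1011, 0.244]
tool_rot: [180.0, 0.1, 143.6]
force: [-0.0, 1.6, 0.6]
grip_width: 0.0868
grasp_force: 0.9
```

```bash
python3 - <<'E'
from look import *
look("s4")
go(env,76,90,32,235.5,"P")
E
```

```text
mouth pts 125 [(10, np.float64(216.0)), (20, np.float64(203.0)), (30, np.float64(221.0)), (40, np.float64(224.0))]
block front (-50, -20) 47.6
block front (-10, 10) 36.8
block front (20, 50) -0.7
t7.15 th42.1 tip z236.1  P front 72.0 y89.3  O front 3.7 y13.6 F[-0.5 -1.4  0.2] w0.0870
P 76 shift [-11.4, 4.0, 0.6] turn -0.176 TCPworld [634.  98.]
```

View pics/s4.png

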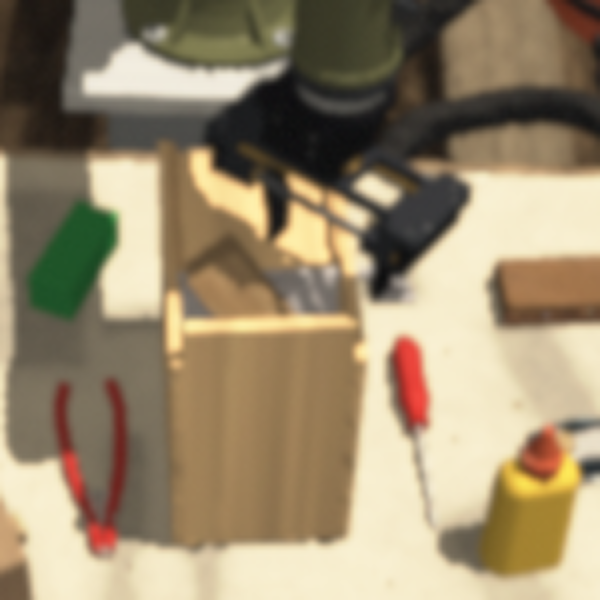

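The offcut has tipped into the mouth at (235,275) but its rear right end still hangs on the edge. I carry on, opening wider and pushing further.

arm_command([
  [[-3,1,0],-0.04],
  [[-6,2,0],-0.08],
  [[-9,3,0],-0.13],
  [[-11,4,0],-0.17],
  [[-11,4,0],-0.17],
])

```text
time_s: 7.65
tool_pos: [0.6328, 0.0977, 0.2437]
tool_rot: [-180.0, 0.1, 153.3]
force: [0.3, 0.4, -0.3]
grip_width: 0.0869
grasp_force: 0.0
```

```bash
python3 - <<'E'
from look import *
look("s5")
p,d=viewer.read_camera("scene");cv2.imwrite("pics/c5.png",cv2.resize(p[130:250,200:320],(600,600),interpolation=cv2.INTER_CUBIC))
q=tobin(cloud("side",viewer.read_camera("side")[1]).reshape(-1,3)*1000,np.array([599.0,48.4,.0947,-50,1.46]))
for y in range(-60,60,20):
    print(y,[(x,np.round(np.nanmedian(G[:,2])),len(G)) for x in range(-60,100,16) for G in [q[(q[:,0]>x)&(q[:,0]<x+16)&(q[:,1]>y)&(q[:,1]<y+20)]] if len(G)])
go(env,78,88,22,235.5,"P")
E
```

```text
mouth pts 303 [(10, np.float64(215.0)), (20, np.float64(205.0)), (30, np.float64(220.0)), (40, np.float64(225.0)), (50, np.float64(228.0))]
block front (-50, -20) None
block front (-10, 10) 23.3
block front (20, 50) None
-60 [(-60, np.float64(230.0), 23), (-44, np.float64(231.0), 18), (-28, np.float64(230.0), 24), (-12, np.float64(229.0), 32), (4, np.float64(222.0), 70), (20, np.float64(345.0), 43), (36, np.float64(225.0), 7), (52, np.float64(231.0), 1), (84, np.float64(279.0), 2)]
-40 [(-60, np.float64(230.0), 22), (-44, np.float64(230.0), 26), (-28, np.float64(231.0), 37), (-12, np.float64(371.0), 45), (4, np.float64(232.0), 69), (20, np.float64(353.0), 92), (36, np.float64(235.0), 24), (52, np.float64(235.0), 11), (84, np.float64(277.0), 2)]
-20 [(-60, np.float64(231.0), 22), (-44, np.float64(233.0), 47), (-28, np.float64(231.0), 33), (-12, np.float64(232.0), 42), (4, np.float64(227.0), 106), (20, np.float64(370.0), 123), (36, np.float64(423.0), 74), (52, np.float64(637.0), 7), (84, np.float64(279.0), 8)]
0 [(-60, np.float64(665.0), 32), (-44, np.float64(664.0), 25), (-28, np.floa
[... 270 characters left out ...]
t64(674.0), 63), (-28, np.float64(673.0), 60), (-12, np.float64(671.0), 57), (4, np.float64(229.0), 102), (20, np.float64(668.0), 39), (36, np.float64(665.0), 87), (52, np.float64(517.0), 394), (68, np.float64(573.0), 342), (84, np.float64(278.0), 3)]
40 [(-60, np.float64(682.0), 36), (-44, np.float64(679.0), 60), (-28, np.float64(678.0), 51), (-12, np.float64(667.0), 68), (4, np.float64(231.0), 119), (20, np.float64(668.0), 37), (36, np.float64(668.0), 57), (52, np.float64(589.0), 207), (68, np.float64(546.0), 509), (84, np.float64(278.0), 2)]
t7.80 th32.3 tip z235.8  P front 74.9 y90.6  O front 20.3 y4.4 F[ 0.4 -0.2 -0.1] w0.0870
P 78 shift [-13.5, 0.5, 0.3] turn -0.18 TCPworld [645.  93.]
```

```bash
python3 - <<'E'
import cv2,numpy as np
a=cv2.imread("pics/s5.png");b=cv2.imread("pics/c5.png")
cv2.imwrite("pics/ab.png",cv2.hconcat([cv2.resize(a[100:400,100:500],(400,300)),cv2.resize(b,(400,400))[50:350]]))
E
```

```text
(no output)
```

View pics/ab.png

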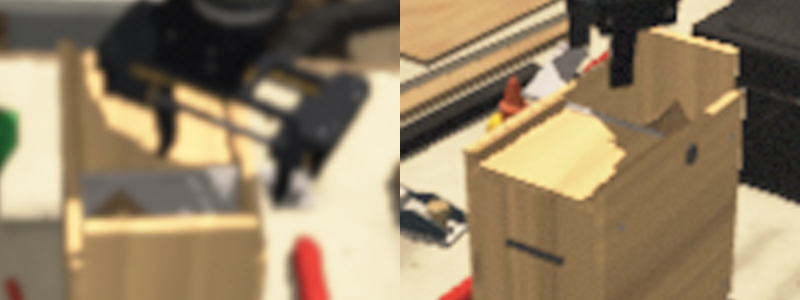

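The left half (side view) shows the deck clear, the flap steeply open, and the offcut low in the mouth at (125,200). In the right half (scene view) it may still stick up near the back wall at (675,110). I open further and check by depth.

arm_command([
  [[-3,0,0],-0.04],
  [[-6,0,0],-0.08],
  [[-9,0,0],-0.12],
  [[-11,0,0],-0.15],
  [[-11,0,0],-0.15],
])

```text
time_s: 8.3
tool_pos: [0.6422, 0.0931, 0.2438]
tool_rot: [-180.0, 0.0, 161.9]
force: [-0.1, -1.1, 1.3]
grip_width: 0.0867
grasp_force: 0.0
```

```bash
cat > mouth.py <<'E'
from look import *
def mouth():
    for n,s in(("side",[599.0,48.4,.0947,-50,1.46]),("scene",[601.7,48.1,.1007,0,-.5])):
        p,d=viewer.read_camera(n);W=cloud(n,d);q=tobin(W.reshape(-1,3)*1000,np.array(s))
        hsv=cv2.cvtColor(p,cv2.COLOR_BGR2HSV).reshape(-1,3)
        m=(q[:,0]>2)&(q[:,0]<94)&(abs(q[:,1])<61)&(q[:,2]<300)&(q[:,2]>5)
        print(n,"pts x y z sat:");F=np.c_[q[m].round(0),hsv[m,1],hsv[m,2]];F=F[np.lexsort((F[:,0],F[:,1]))]
        print(F[::max(1,len(F)//28)].astype(int).tolist())
        m=(q[:,0]>-5)&(q[:,0]<100)&(q[:,1]>78)&(q[:,1]<114)&(q[:,2]<298)&(q[:,2]>215)
        F=q[m];print("paddle area",len(F),F[::max(1,len(F)//8)].round(0).tolist())
E
python3 - <<'E'
from mouth import *
mouth();state(env)
E
```

```text
side pts x y z sat:
[[21, -61, 200, 88, 188], [16, -57, 203, 35, 118], [37, -52, 213, 103, 171], [21, -48, 213, 33, 109], [41, -43, 221, 113, 104], [8, -38, 230, 52, 122], [57, -35, 234, 118, 169], [24, -30, 229, 48, 100], [4, -25, 230, 80, 125], [35, -21, 222, 91, 92], [11, -16, 215, 23, 109], [21, -13, 207, 48, 101], [34, -10, 284, 114, 125], [21, -7, 210, 25, 110], [22, -4, 207, 25, 110], [20, -1, 200, 33, 115], [20, 2, 210, 28, 110], [2, 6, 226, 82, 146], [16, 9, 205, 28, 111], [11, 15, 217, 26, 117], [7, 19, 222, 29, 115], [27, 24, 202, 77, 169], [15, 28, 202, 26, 116], [11, 34, 225, 26, 196], [20, 37, 198, 41, 123], [13, 43, 223, 28, 190], [19, 47, 201, 28, 137], [5, 53, 223, 32, 206], [17, 56, 203, 28, 117]]
paddle area 107 [[5.0, 78.0, 230.0], [72.0, 78.0, 295.0], [25.0, 103.0, 238.0], [34.0, 108.0, 242.0], [42.0, 79.0, 244.0], [72.0, 86.0, 273.0], [61.0, 98.0, 255.0], [69.0, 102.0, 259.0], [67.0, 106.0, 252.0]]
scene pts x y z sat:
[[93, -60, 237, 117, 216], [89, -50, 261, 116, 150], [92, -46, 237, 117, 152], [54, -43, 228, 115, 113], [40, -40, 229, 106, 115], [33, -37, 225,
[... 197 characters left out ...]
-13, 298, 31, 25], [30, -12, 270, 64, 44], [16, -10, 298, 49, 26], [94, -9, 215, 113, 129], [15, -7, 291, 43, 24], [17, -6, 273, 20, 25], [16, -3, 280, 33, 23], [14, -1, 290, 101, 83], [94, 3, 223, 116, 149], [92, 10, 233, 114, 141], [93, 16, 273, 116, 143], [92, 22, 229, 111, 138], [92, 29, 224, 115, 140], [4, 37, 229, 44, 216], [4, 48, 230, 49, 204], [91, 56, 228, 117, 139], [92, 60, 234, 113, 136]]
paddle area 221 [[71.0, 78.0, 297.0], [56.0, 80.0, 284.0], [55.0, 83.0, 266.0], [54.0, 98.0, 252.0], [54.0, 79.0, 250.0], [34.0, 96.0, 243.0], [32.0, 79.0, 242.0], [14.0, 94.0, 234.0], [-3.0, 93.0, 230.0]]
t8.40 th23.7 tip z235.8  P front 77.0 y88.6  O front 35.9 y-4.8 F[-0.2  0.9  0.1] w0.0868
```

Depth shows the flap at about 1.1 rad and the offcut wedged in the right of the mouth (x 35–57, z about 215–234). The finger tip seems to pass beside the paddle, so only its thicker upper part bears. Lowering the hand by 15 mm tips the paddle further, and the other finger goes down inside the mouth.

arm_command([
  [[0,0,3],0],
  [[0,0,6],0],
  [[0,0,9],0],
  [[0,0,12],0],
  [[0,0,15],0],
])

```text
time_s: 8.9
tool_pos: [0.6427, 0.0936, 0.2292]
tool_rot: [179.9, 0.1, 161.9]
force: [3.3, 0.5, 2.9]
grip_width: 0.0869
grasp_force: 1.3
```

```bash
python3 - <<'E'
from mouth import *
mouth();state(env)
E
```

```text
side pts x y z sat:
[[19, -61, 188, 90, 232], [19, -60, 221, 56, 118], [14, -54, 215, 25, 110], [18, -51, 195, 41, 124], [9, -44, 218, 26, 106], [17, -41, 189, 84, 177], [12, -35, 220, 26, 109], [21, -32, 198, 44, 122], [18, -26, 213, 28, 110], [16, -22, 201, 26, 109], [10, -16, 214, 26, 107], [15, -13, 195, 32, 112], [19, -10, 195, 59, 139], [11, -7, 209, 26, 106], [12, -4, 219, 22, 71], [34, -3, 253, 13, 38], [31, 0, 263, 89, 63], [22, 4, 267, 116, 185], [10, 9, 216, 27, 112], [18, 12, 192, 74, 158], [13, 18, 220, 28, 108], [17, 22, 190, 69, 169], [11, 28, 216, 25, 124], [15, 32, 197, 25, 110], [11, 37, 221, 26, 170], [15, 41, 187, 77, 183], [9, 47, 213, 29, 165], [23, 50, 196, 82, 178], [12, 56, 226, 30, 184], [13, 60, 194, 41, 107]]
paddle area 118 [[4.0, 81.0, 229.0], [25.0, 85.0, 234.0], [35.0, 84.0, 235.0], [77.0, 85.0, 278.0], [48.0, 103.0, 240.0], [74.0, 80.0, 261.0], [63.0, 92.0, 244.0], [70.0, 100.0, 247.0], [76.0, 105.0, 249.0]]
scene pts x y z sat:
[[92, -60, 252, 117, 159], [94, -52, 245, 113, 156], [4, -44, 229, 55, 115], [93, -39, 277, 115, 153], [94, -32, 278, 115, 1
[... 181 characters left out ...]
6, -10, 285, 24, 32], [12, -9, 287, 47, 27], [30, -9, 252, 27, 28], [9, -7, 290, 32, 24], [90, -6, 245, 118, 151], [19, -5, 256, 67, 23], [20, -4, 265, 68, 34], [93, -2, 199, 116, 150], [16, 1, 275, 106, 82], [93, 3, 241, 119, 150], [94, 6, 174, 90, 122], [94, 12, 267, 114, 143], [93, 18, 216, 113, 144], [92, 22, 240, 109, 122], [89, 39, 204, 112, 112], [93, 53, 235, 113, 129], [92, 60, 233, 117, 135]]
paddle area 217 [[58.0, 96.0, 297.0], [66.0, 78.0, 285.0], [53.0, 89.0, 269.0], [57.0, 84.0, 255.0], [54.0, 102.0, 241.0], [52.0, 81.0, 240.0], [24.0, 105.0, 234.0], [22.0, 87.0, 232.0], [-2.0, 94.0, 226.0]]
t9.00 th23.7 tip z220.5  P front 77.1 y88.6  O front 36.1 y-4.8 F[2.  0.4 2.2] w0.0872
```

The flap is now at about 1.35 rad and the brown offcut points are gone from the mouth: it dropped through. Now I raise the hand out of the mouth and back off the way I came, so the flap closes gently.

arm_command([
  [[0,0,-4],0],
  [[0,0,-8],0],
  [[0,0,-12],0],
  [[0,0,-17],0],
  [[0,0,-17],0],
])

```text
time_s: 9.5
tool_pos: [0.6423, 0.0934, 0.2467]
tool_rot: [180.0, 0.1, 161.9]
force: [-0.2, -0.2, 1.4]
grip_width: 0.0867
grasp_force: 0.9
```

```bash
python3 - <<'E'
from plan import *
from cell import env
go(env,-30,90,24,237,"P")
E
```

```text
t9.50 th23.7 tip z238.7  P front 77.3 y88.5  O front 36.3 y-4.9 F[-0.2 -0.2  1.4] w0.0867
P -30 shift [99.2, -41.7, 1.7] turn 0.006 TCPworld [535.  85.]
```

arm_command([
  [[9,-4,0],0],
  [[19,-8,0],0],
  [[29,-12,0],0],
  [[39,-16,0],0],
  [[49,-21,0],0],
])

```text
time_s: 10.0
tool_pos: [0.5872, 0.0888, 0.2455]
tool_rot: [-180.0, -0.1, 161.9]
force: [-1.3, 1.4, 2.6]
grip_width: 0.087
grasp_force: 0.9
```

arm_command([
  [[10,-4,0],0],
  [[20,-8,0],0],
  [[30,-13,0],0],
  [[40,-17,0],0],
  [[50,-21,0],0],
])

```text
time_s: 10.5
tool_pos: [0.534, 0.0841, 0.2456]
tool_rot: [-180.0, 0.0, 161.9]
force: [0.3, 0.4, -0.2]
grip_width: 0.0869
grasp_force: 0.0
```

arm_command([
  [[0,0,-20],0],
  [[0,0,-45],0],
  [[0,0,-80],0],
  [[0,0,-115],0],
  [[0,0,-130],0],
])

```text
time_s: 11.0
tool_pos: [0.5355, 0.0842, 0.3794]
tool_rot: [179.8, 0.2, 161.9]
force: [0.1, -0.3, -0.4]
grip_width: 0.0869
grasp_force: 0.0
```

```bash
python3 - <<'E'
from mouth import *
mouth();state(env)
n="side";p,d=viewer.read_camera(n);W=cloud(n,d)*1000
a=cloud(n,np.load("side0.npy"))*1000;i=cv2.imread("pics/side0.png")
# moved bystanders? colour change on table area outside arm/shadow
for nm,(u0,u1,v0,v1) in {"green":(240,275,195,235),"pliers":(250,275,245,290),"screwdr":(335,352,232,285),"glue":(360,388,255,295),"cork":(360,400,210,235)}.items():
    x=cv2.cvtColor(i[v0:v1,u0:u1],6).astype(np.float32);y=cv2.cvtColor(p[v0:v1,u0:u1],6).astype(np.float32)
    print(nm,np.round(cv2.phaseCorrelate(x,y),2))
E
```

```text
side pts x y z sat:
[[23, -61, 229, 40, 230], [10, -57, 229, 32, 220], [32, -52, 230, 25, 226], [12, -48, 226, 24, 225], [55, -44, 232, 42, 236], [22, -39, 232, 25, 226], [5, -35, 227, 42, 211], [55, -31, 231, 49, 231], [35, -27, 228, 26, 226], [5, -22, 226, 43, 195], [51, -19, 227, 53, 239], [20, -14, 229, 26, 222], [16, -10, 225, 27, 223], [45, -6, 228, 26, 227], [20, -1, 228, 26, 222], [47, 3, 230, 27, 228], [36, 7, 232, 26, 223], [9, 12, 230, 34, 219], [37, 16, 228, 26, 224], [11, 21, 231, 31, 223], [39, 25, 229, 25, 224], [10, 30, 234, 45, 219], [50, 33, 227, 39, 237], [30, 38, 228, 27, 224], [50, 42, 232, 29, 226], [45, 46, 226, 29, 225], [52, 51, 233, 29, 225], [47, 55, 233, 26, 225], [28, 60, 230, 34, 211]]
paddle area 193 [[3.0, 80.0, 295.0], [9.0, 92.0, 293.0], [10.0, 98.0, 284.0], [6.0, 106.0, 271.0], [7.0, 113.0, 263.0], [3.0, 83.0, 247.0], [7.0, 90.0, 241.0], [11.0, 93.0, 236.0], [10.0, 97.0, 226.0]]
scene pts x y z sat:
[[93, -61, 276, 118, 154], [90, -51, 229, 58, 227], [84, -47, 231, 33, 222], [93, -44, 261, 114, 154], [29, -39, 230, 31, 224], [36, -35, 230, 31, 224],
[... 538 characters left out ...]
, 57, 230, 56, 182]]
paddle area 189 [[4.0, 112.0, 295.0], [0.0, 86.0, 293.0], [3.0, 108.0, 276.0], [2.0, 87.0, 275.0], [2.0, 104.0, 260.0], [-2.0, 82.0, 261.0], [-1.0, 98.0, 246.0], [3.0, 82.0, 241.0], [-3.0, 93.0, 230.0]]
t11.10 th23.7 tip z370.4  P front -29.7 y89.8  O front -70.7 y-3.6 F[ 0.2 -0.4  1. ] w0.0870Traceback (most recent call last):
  File "<stdin>", line 8, in <module>
    return _wrapfunc(a, 'round', decimals=decimals, out=out)
    return _wrapit(obj, method, *args, **kwds)
    conv = _array_converter(obj)
ValueError: setting an array element with a sequence. The requested array has an inhomogeneous shape after 1 dimensions. The detected shape was (2,) + inhomogeneous part.
```

The flap is shut and level (z about 230) and clear, the paddle is upright, the arm is clear, and the hand stayed above the other items throughout. I'm handing it in.

```bash
python3 -c "
from cell import env
print(env.sign_off())"
```

```text
the job is handed in; nothing more can be done
None
```

The offcut dropped through the held-open flap and the flap closed over it, handed in at about 11 s; before opening the flap I had nudged the offcut about 28 mm forward on the deck (still short of the mouth), because the fingers don't spread far enough to reach both at once. The arm only worked at the bin, but my final check that the other items had not moved failed with an error and I did not rerun it.

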